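# Seal the incubation chamber

### The job

The cultures are in the gas-tight chamber, so seal it: press the lid fully down and swing the slotted steel hasp up over the catch on the lid until it stands flat against the lid's front. Only then turn the yellow lever of the vent cock across its pipe, right to its stop, to shut it (it stays open till then so that the trapped air can escape). Leave the other things on the bench where they are.

Things in the scene. Friction and masses are not known exactly. Their poses are not given: they have to be found in the camera images.
- chamber: the culture chamber, a clear tub with blue rims, 150 (x) x 220 (y) mm, 83 mm high to its seal, fixed to the bench. Origin: centre of its underside; z up; its front, with the hasp, faces its own -x; the vent cock is on its +y side. All its parts keep their places in this frame (mm): lid hinge line at x 81, z 83; hasp hinge line at x -84.5, z 45; cock axis at x -20, y 155
- lid (a joint): angle of the lid (rad) about the hinge along the back of the chamber: 0 fully shut (top 103 mm above the bench, 20 mm thick), growing as its front rises. Blue frame 224 mm wide (y) with a clear pane; its front face is at chamber x -77 when shut. The hinge is stiff: the lid stays at any angle, and a push of a few N down on its front edge moves it
- lid_hinge (a point): centre of the lid's hinge line, which runs along the chamber's y
- lid_front (a point): middle of the top face of the lid's front frame bar, 10 mm behind its front face, 148 mm from the hinge line and 20 mm above it when shut: a place to press down
- catch_nose (a point): tip of the steel catch, a tongue 20 mm wide and 5 mm thick standing 19 mm out from the middle of the lid's front face, its outer half sloping down to the tip; 92 mm above the bench when the lid is shut. It enters the hasp's slot only with the lid down; from a lid up to 4 mm too high the slope draws the lid down as the hasp is pushed home
- hasp (a joint): angle of the hasp (rad) about its hinge on the chamber's front wall: 0 standing upright, flat against the lid's front with the catch through its slot; 1.57 sticking straight out to the front; 2.2 hanging. The hasp is a steel strap 40 mm wide (along y), 3 mm thick, 79 mm long; slot 26 mm wide, 42 to 54 mm from the hinge line. Stiff hinge (about 0.1 N m): it stays where it is left
- hasp_hinge (a point): middle of the hasp's hinge line, which runs along the chamber's y, 45 mm above the bench
- hasp_tab (a point): middle of the hasp's red finger tab (40 mm wide, 18 mm long, bent outward by 0.45 rad), 71 mm from the hinge line. With the hasp home it is at chamber x -88, 115 mm above the bench, 12 mm above the lid's top. It can be pinched by its two side edges, the hasp turning between the fingers, or pushed
- cock (a joint): angle of the vent cock's lever (rad) about its upright axis: 0 open, the lever pointing along the pipe away from the chamber (+y of the chamber); 1.57 shut, against a hard stop, the lever pointing to the chamber's front (-x). It turns counter-clockwise seen from above to shut. Stiff (about 0.12 N m): it stays where it is left
- cock_axis (a point): the lever's turning axis at the lever's mid height, 81 mm above the bench, 45 mm out from the chamber's wall; the brass pipe below it reaches up to 61 mm above the bench and 92 mm out from the wall
- cock_end (a point): near the free end of the lever, 80 mm from the axis. The yellow sleeve is 15 mm wide and 10 mm high and reaches from 24 to 86 mm from the axis
- beaker: clear 250 ml beaker, 74 mm across, 94 mm high; bystander; origin: centre of its underside
- sample_cup: open clear cup with an orange label, 58 mm across, 71 mm high; bystander; origin: centre of its underside
- tape_roll: roll of brown tape lying flat, 98 mm across, 25 mm high; bystander; origin: centre of its underside
- timer: white timer, 58 x 66 x 16 mm; bystander; origin: centre of its underside
- dish_lid: clear dish lid, 61 mm across, 8 mm high; bystander; origin: centre of its underside
- pen_pot: black pot of pens, 78 x 88 mm, 147 mm high; bystander; origin: centre of its underside
- vial: small vial with a black cap, 23 mm across, 52 mm high; bystander; origin: centre of its underside

How it is judged:
By the outcome, as a careful person would: the job done as asked, in the order asked, and still so for the second after the job is handed in, with the robot touching nothing.
It also fails if it takes over 61 s, if anything falls off the work surface, if the arm or the gripper's body presses on something with over 40 N, if the wrist force passes 120 N, or if a joint passes its speed limit or range.

### The arm

A 7-joint arm with a two-finger parallel gripper is mounted at the origin on a cart in front of the work surface, level with it; the furniture and walls round the work are solid. World frame = base frame: x ahead of the robot, y to its left, z up, the work surface at z = 0. Lengths are in m, angles in rad, forces in N, time in s.
With the tool pointing down it reaches from about 0.425 to 1.025 m from the base axis. Payload 9.4 kg.
Tool frame: the origin (TCP) lies at the very end of the fingers, on their centre line; the grasp point (between the pads) lies 19 mm behind it (ctrl.grip_depth is the distance from the TCP to the grasp point, in m); x points along the fingers, z is the direction in which the jaws open and shut, and the axes are right-handed (so a half turn about x gives the same grasp; the last joint's range is limited). The gripper opens to 93 mm and grips with 3 to 60 N. Pads are 15 mm wide; open, the fingers measure 128 mm over their backs; the gripper's body (75 mm by 188 mm) begins 65 mm behind the grasp point.
Start: joints at [1.189, 0.599, -0.003, 1.599, 0.002, 0.943, -0.08], TCP at [0.218, -0.692, 0.219] pointing down, gripper open.
Joint ranges: [-2.57, 2.57], [-0.35, 1.97], [-1.29, 1.29], [0.11, 2.56], [-1.05, 4.19], [0.11, 1.86], [-2.63, 2.63]. Speed limits (rad/s): [2.22, 2.22, 3.01, 3.01, 3.14, 3.14, 3.14].

### API

Orientations are given as a unit quaternion [x, y, z, w].
In Python, from station import telemetry, vision, ctrl gives the robot as it stands.
- The arm moves only by the tool servo_tool, never from a script. Its argument "commands" is a list of rows, each a list of 3 entries, a list of its own where there are three numbers: the shift along the world's x, y, z in mm, then the turn, a rotation vector about the world's x, y, z in rad, then the closure, from -1 (fully open) to 1 (shut), so that 0 is half open. In form: [[[tx, ty, tz], [wx, wy, wz], jaw], ...]. A call has 1 to 5 rows; each row shifts and turns the pose as measured when the row begins; what a row does not reach is not made up. A row lasts 1/8 s, in which the tool goes at most 62.5 mm and 10.7 degrees, less where a joint would pass 70% of its speed; a pose out of reach is approached as far as the arm can. A call is refused whole if a number of a shift passes 62.5 or a number of a turn 0.188, either way. A call with a gripper value outside its range is refused whole. The fingers move at their own pace and stop on an object; the grip force is fixed at half the most. Time passes only in rows, so rows that do not move let the fingers close. It gives the time, the measured TCP pose, the force and the opening at its end, in the units of the state.
- telemetry.get_state(): the state, without advancing time (a new reading comes with each control period).
- vision.camera(name): name is "scene" or "top" or "wrist"; returns a dict with "frame" (384x512x3 uint8, red, green, blue), "intrinsics" (3x3 intrinsics, pixels), "R" (3x3) and "t" (3): a world point X has camera coordinates R X + t; the wrist camera has in their place "tool_from_camera" (4x4, takes a point from camera to tool coordinates, whose origin is the TCP and whose axes are the tool frame's). Camera axes: x right, y down, z forward; pixel columns grow to the right and rows downward; lengths in m; the calibration is good to about 2 mm. A picture is of the moment at which its call begins: read the wrist's pose just before it. There is no depth.
- ctrl.finish_job(): hands the job in, once; it reports no verdict.
The state is a dict: "time_s": time; "qpos": joint angles; "qd": joint speeds; "tau": joint torques, N m; "position": TCP position; "eef_rot": TCP orientation; "wrist_force": force on the tool from outside, world axes, zero at the start; "ft_torque": the same for the moment, N m; "finger_gap": finger opening in m.
Only numpy, scipy, OpenCV 4.12 (cv2) and the standard library are available. Lean on these libraries where they do the work, as an engineer would, in place of code of your own. Each camera call takes 0.05 s, during which the arm holds its last target. There are 200 camera calls.

## Working session

There is one attempt and no reset: what is moved stays moved. The work goes in short steps, Python scripts to look and compute and a tool call to move; the robot and the scene stay as the last step left them, time stands still between calls to the robot, and variables do not carry over. Pictures are saved under pics/ and viewed, about 8 in all and at most 12, crops included, and the job is handed in when it is done.

Besides the shell and the picture viewer there is one more tool, called after "Call:" by a JSON object that holds its "api" and its "payload". servo_tool: Moves the arm, as the interface text tells. Its arguments: {"type":"object","properties":{"commands":{"type":"array"}},"required":["commands"]}

```bash
mkdir -p pics; ls; python3 - <<'E'
from station import telemetry, vision, ctrl
import cv2,pickle
d={}
for n in("scene","top"):
    c=vision.camera(n);d[n]=c
    cv2.imwrite(f"pics/{n}0.png",c["frame"][:,:,::-1])
    print(n,c["intrinsics"].tolist(),c["R"].round(3).tolist(),c["t"].round(3).tolist())
pickle.dump(d,open("c0.pkl","wb"))
s=telemetry.get_state();print(s)
E
```

```text
pics
scene [[385.3622041746136, 0.0, 254.31040285345702], [0.0, 385.3622041746136, 191.52395128893482], [0.0, 0.0, 1.0]] [[-0.855, -0.518, 0.011], [-0.359, 0.576, -0.735], [0.375, -0.632, -0.678]] [0.449, 0.261, 1.41]
top [[353.7020052503506, 0.0, 257.5287978182011], [0.0, 353.7020052503506, 191.80152676655612], [0.0, 0.0, 1.0]] [[-0.026, -1.0, -0.013], [-0.998, 0.026, -0.053], [0.054, 0.012, -0.998]] [0.036, 0.536, 1.729]
{'time_s': 0.1, 'qpos': array([ 1.18931142,  0.6000777 , -0.00251429,  1.60003802,  0.00181417,
        0.94287192, -0.07980131]), 'qd': array([-2.94388470e-05, -2.22699280e-03, -1.52850807e-04, -2.76583709e-05,
        5.88141006e-04, -1.60231653e-03,  2.25300778e-04]), 'tau': array([ 6.28395559e-03, -7.66548228e+01,  1.50237545e+00, -2.52933437e+01,
       -5.22783038e-02,  1.36265272e-02,  6.02532646e-05]), 'position': array([ 0.21740301, -0.69119285,  0.21782744]), 'eef_rot': array([ 0.41853643,  0.57054322, -0.41804715,  0.56968788]), 'wrist_force': array([0.28950114, 0.95402194, 0.52873444]), 'ft_torque': array([-0.01065113, -0.03202518,  0.00712913]), 'finger_gap': 0.09306971303093009}
```

View pics/scene0.png

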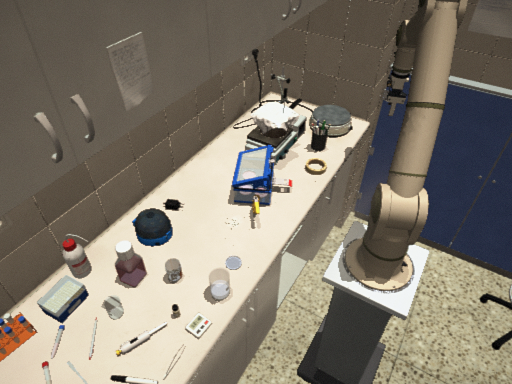

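View pics/top0.png

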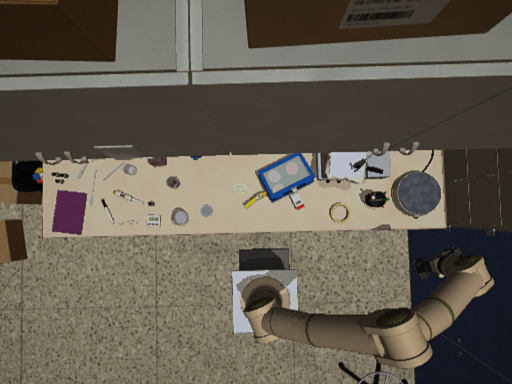

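Scene: the chamber is at about (255,175), with its lever at (256,205) and red hasp tab at (285,184). Top: the chamber is at (286,176), lever at (255,200), tab at (297,203). I'll take closer crops next.

```bash
python3 - <<'E'
import cv2,numpy as np
a=cv2.imread("pics/scene0.png")[135:225,215:315];b=cv2.imread("pics/top0.png")[145:217,235:315]
a=cv2.resize(a,(400,360),interpolation=cv2.INTER_CUBIC);b=cv2.resize(b,(400,360),interpolation=cv2.INTER_CUBIC)
cv2.imwrite("pics/crop0.png",np.hstack([a,b]))
E
```

```text
(no output)
```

View pics/crop0.png

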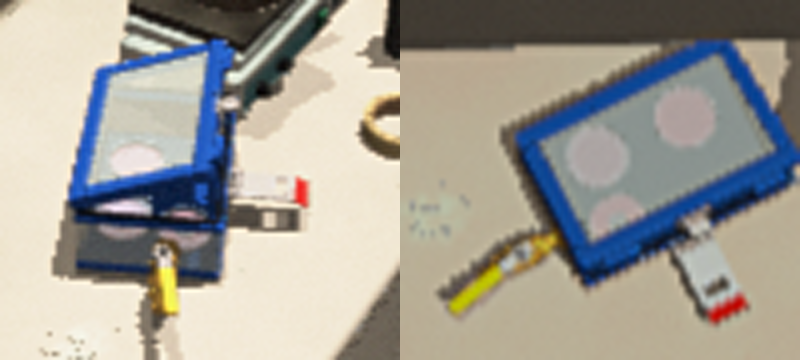

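```bash
cat > h.py <<'E'
import numpy as np,pickle
from scipy.optimize import least_squares
def proj(c,X):
    q=(c["R"]@np.atleast_2d(X).T).T+c["t"]; q=q@c["intrinsics"].T; return q[:,:2]/q[:,2:]
def world(p,X):
    X=np.atleast_2d(X);c,s=np.cos(p[2]),np.sin(p[2])
    return np.c_[p[0]+c*X[:,0]-s*X[:,1],p[1]+s*X[:,0]+c*X[:,1],X[:,2]]
def ray(c,uv,z):
    o=-c["R"].T@c["t"];d=c["R"].T@np.linalg.inv(c["intrinsics"])@[*uv,1];return o+d*(z-o[2])/d[2]
E
python3 - <<'E'
from h import *
d=pickle.load(open("c0.pkl","rb"))
S=lambda u,v:(u/4+215,v/4+135); T=lambda u,v:((u-400)/5+235,v/5+145)
for n,f,uv,z in [("scene",S,(163,250),.085),("top",T,(520,255),.085),("scene",S,(170,312),.081),("top",T,(452,305),.081),("scene",S,(220,278),.002),("scene",S,(77,272),.002),("scene",S,(304,193),.045),("top",T,(727,308),.045)]:
    print(n,uv,ray(d[n],f(*uv),z).round(3))
m=[("scene",S,(163,250),(-.02,.155,.085)),("top",T,(520,255),(-.02,.155,.085)),("scene",S,(170,312),(-.02,.241,.081)),("top",T,(447,310),(-.02,.241,.081)),("scene",S,(220,278),(-.075,.11,.002)),("scene",S,(77,272),(.075,.11,.002))]
f=lambda p:np.concatenate([(proj(d[n],world(p,X))[0]-F(*uv)) for n,F,uv,X in m])
r=least_squares(f,[.7,-.1,.5],loss="soft_l1");print(r.x,r.fun.round(1))
p=r.x
for a in np.arange(0,.6,.05):
    L=np.array([.081-.148*np.cos(a)-.02*np.sin(a),0,.083+.148*np.sin(a)+.02*np.cos(a)])
    fr=[L+[0,.1,0],L-[0,.1,0]]
    w=world(p,fr); print(round(a,2),[( (q-[215,135])*4).round().tolist() for q in proj(d["scene"],w)],[((q-[235,145])*5+[400,0]).round().tolist() for q in proj(d["top"],w)])
for n in d: print(n, "cam",(-d[n]["R"].T@d[n]["t"]).round(3))
E
```

```text
scene (163, 250) [0.511 0.015 0.085]
top (520, 255) [0.513 0.015 0.085]
scene (170, 312) [0.463 0.081 0.081]
top (452, 305) [0.467 0.081 0.081]
scene (220, 278) [ 0.482 -0.055  0.002]
scene (77, 272) [0.615 0.016 0.002]
scene (304, 193) [ 0.449 -0.178  0.045]
top (727, 308) [ 0.458 -0.183  0.045]
[ 0.60482302 -0.11186205  0.53612034] [ 1.  -0.3  0.8  0.9 -0.8  0.4  0.1 -0.4 -0.4 -0.2 -0.3  0.8]
0.0 [[214.0, 199.0], [211.0, 79.0]] [[601.0, 270.0], [781.0, 156.0]]
0.05 [[215.0, 194.0], [212.0, 74.0]] [[602.0, 270.0], [783.0, 156.0]]
0.1 [[216.0, 188.0], [212.0, 69.0]] [[602.0, 271.0], [784.0, 156.0]]
0.15 [[216.0, 183.0], [213.0, 63.0]] [[602.0, 270.0], [785.0, 155.0]]
0.2 [[216.0, 178.0], [212.0, 58.0]] [[603.0, 270.0], [786.0, 154.0]]
0.25 [[216.0, 172.0], [212.0, 53.0]] [[602.0, 269.0], [787.0, 153.0]]
0.3 [[215.0, 167.0], [211.0, 48.0]] [[602.0, 268.0], [787.0, 151.0]]
0.35 [[214.0, 162.0], [210.0, 43.0]] [[601.0, 266.0], [788.0, 149.0]]
0.4 [[212.0, 157.0], [209.0, 38.0]] [[601.0, 264.0], [788.0, 146.0]]
0.45 [[210.0, 152.0], [207.0, 33.0]] [[600.0, 262.0], [787.0, 144.0]]
0.5 [[208.0, 147.0], [205.0, 29.0]] [[598.0, 259.0], [787.0, 141.0]]
0.55 [[205.0, 143.0], [202.0, 24.0]] [[597.0, 256.0], [786.0, 137.0]]
scene cam [-0.051  0.974  1.143]
top cam [0.443 0.002 1.755]
```

```bash
cat >> h.py <<'E'
P=np.array([.6048,-.1119,.536])
def st(tgt=None,yaw=None):
    from station import telemetry
    from scipy.spatial.transform import Rotation as Ro
    s=telemetry.get_state();R=Ro.from_quat(s["eef_rot"]);A=R.as_matrix()
    c,n=np.cos(P[2]),np.sin(P[2]);W=np.array([[c,-n,0],[n,c,0],[0,0,1]])
    print("t",round(s["time_s"],2),"tcp",s["position"].round(4),"chamber",(W.T@(s["position"]-[P[0],P[1],0])).round(4),"F",s["wrist_force"].round(1),"gap",round(s["finger_gap"],4),"q7",s["qpos"].round(2))
    y=P[2] if yaw is None else yaw
    z=np.array([-np.sin(y),np.cos(y),0])
    for sg in(1,-1):
        B=np.c_[[0,0,-1],np.cross(sg*z,[0,0,-1]),sg*z]
        print("rotvec",sg,(Ro.from_matrix(B)*R.inv()).as_rotvec().round(3))
    if tgt is not None: print("shift mm",((world(P,tgt)[0]-s["position"])*1000).round(1))
E
python3 - <<'E'
from h import *
st((-.066,0,.25))
E
```

```text
t 0.1 tcp [ 0.2174 -0.6912  0.2178] chamber [-0.6289 -0.3002  0.2178] F [0.3 1.  0.5] gap 0.0931 q7 [ 1.19  0.6  -0.    1.6   0.    0.94 -0.08]
rotvec 1 [-1.00e-03  2.00e-03 -2.91e+00]
rotvec -1 [-0.001 -0.001  0.231]
shift mm [330.7 545.6  32.2]
```

Call:
{"api": "servo_tool", "payload": {"commands": [[[25,50,6],[0,0,0.025],-1],[[30,50,6],[0,0,0.025],-1],[[30,50,6],[0,0,0.025],0],[[30,50,6],[0,0,0.025],1],[[30,50,6],[0,0,0.025],1]]}}

```text
time_s: 0.72
position: [0.3611, -0.4366, 0.2454]
eef_rot: [0.383, 0.596, -0.383, 0.593]
wrist_force: [0.5, -0.3, -0.7]
finger_gap: 0.0676
```

Call:
{"api": "servo_tool", "payload": {"commands": [[[30,50,0],[0,0,0.025],1],[[30,50,0],[0,0,0.025],1],[[30,50,0],[0,0,0.025],1],[[30,50,0],[0,0,0.025],1],[[0,0,0],[0,0,0],1]]}}

```text
time_s: 1.35
position: [0.4863, -0.2249, 0.2456]
eef_rot: [0.35, 0.616, -0.349, 0.613]
wrist_force: [0.0, -0.9, 0.4]
finger_gap: 0.0178
```

```bash
python3 - <<'E'
from h import *
st((-.066,0,.20))
from station import vision
import cv2,pickle
c=vision.camera("wrist");pickle.dump(c,open("w1.pkl","wb"));cv2.imwrite("pics/w1.png",c["frame"][:,:,::-1]);print(c["tool_from_camera"].round(3).tolist())
E
```

```text
t 1.35 tcp [ 0.4863 -0.2249  0.2456] chamber [-0.1596 -0.0367  0.2456] F [ 0.  -0.9  0.4] gap 0.0178 q7 [ 0.44  0.35 -0.14  1.99  0.06  0.81 -0.78]
rotvec 1 [ 0.005 -0.006  3.141]
rotvec -1 [-0.004 -0.003 -0.001]
shift mm [ 61.8  79.3 -45.6]
[[0.001, -0.279, 0.96, -0.166], [0.0, -0.96, -0.279, 0.076], [1.0, 0.0, -0.001, 0.0], [0.0, 0.0, 0.0, 1.0]]
```

View pics/w1.png

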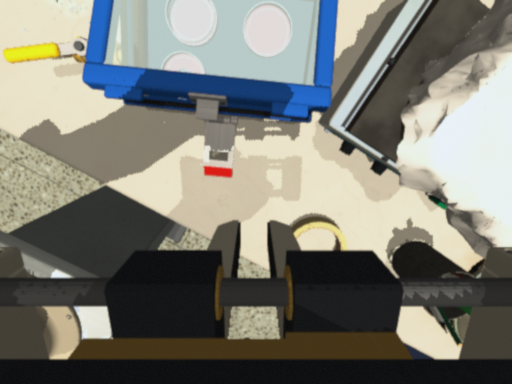

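Wrist view: cock pivot at (80,48), lever end at about (6,54), red tab at (218,171), lid front bar from (84,80) to (330,112).

```bash
cat >> h.py <<'E'
def wcam(c,pos,quat):
    from scipy.spatial.transform import Rotation as Ro
    M=np.eye(4);M[:3,:3]=Ro.from_quat(quat).as_matrix();M[:3,3]=pos
    M=np.linalg.inv(M@c["tool_from_camera"]);return {"intrinsics":c["intrinsics"],"R":M[:3,:3],"t":M[:3,3]}
def lidp(a,u,h,y): # u from hinge, h above
    return (.081-u*np.cos(a)-h*np.sin(a),y,.083+u*np.sin(a)+h*np.cos(a))
def haspp(b,r,y): return (-.0845-r*np.sin(b),y,.045+r*np.cos(b))
E
python3 - <<'E'
from h import *
from station import telemetry
s=telemetry.get_state();c=wcam(pickle.load(open("w1.pkl","rb")),s["position"],s["eef_rot"])
print("axis",ray(c,(80,48),.085).round(4),"model",world(P,(-.02,.155,.085))[0].round(4))
print("end",ray(c,(6,54),.081).round(4),"model",world(P,(-.02,.241,.081))[0].round(4))
for b in (1.4,1.5,1.57,1.7,1.8,1.9): print("tab",b,proj(c,world(P,haspp(b,.071,0))).round(0),proj(c,world(P,haspp(b,.0,0))).round(0))
for a in (.2,.25,.3,.35): print(a,proj(c,world(P,[lidp(a,.158,.02,.112),lidp(a,.158,.02,-.112)])).round(0).tolist())
E
```

```text
axis [0.511  0.0092 0.085 ] model [0.5084 0.0111 0.085 ]
end [0.4629 0.0808 0.081 ] model [0.4645 0.0851 0.081 ]
tab 1.4 [[226. 165.]] [[225. 110.]]
tab 1.5 [[226. 165.]] [[225. 110.]]
tab 1.57 [[227. 164.]] [[225. 110.]]
tab 1.7 [[227. 163.]] [[225. 110.]]
tab 1.8 [[228. 161.]] [[225. 110.]]
tab 1.9 [[228. 159.]] [[225. 110.]]
0.2 [[101.0, 103.0], [330.0, 103.0]]
0.25 [[96.0, 102.0], [332.0, 102.0]]
0.3 [[92.0, 101.0], [334.0, 100.0]]
0.35 [[87.0, 99.0], [337.0, 98.0]]
```

The lid bar slopes in the image, so my yaw is off: the lever isn't at exactly 0. I'll enlarge the crop and refit the pose with the joint angles free.

```bash
python3 - <<'E'
import cv2
a=cv2.imread("pics/w1.png")[0:190,60:345]
cv2.imwrite("pics/w1c.png",cv2.resize(a,None,fx=2.8,fy=2.8,interpolation=cv2.INTER_CUBIC))
E
```

```text
(no output)
```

View pics/w1c.png

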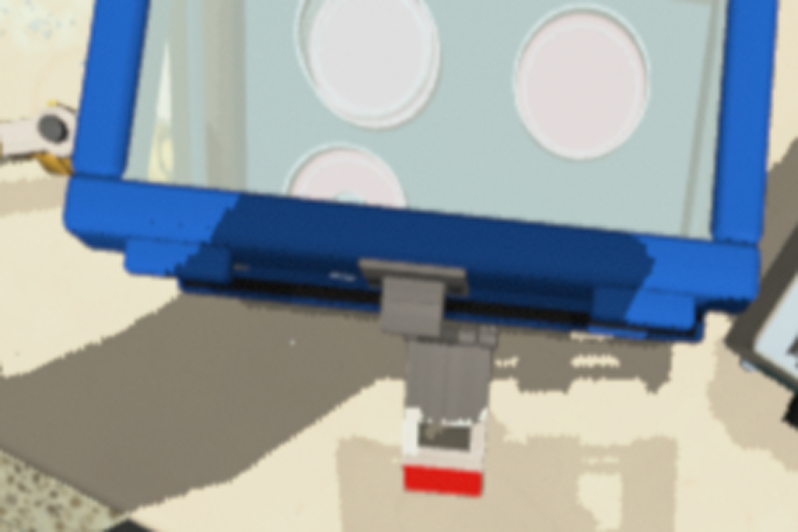

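Crop (×2.8, offset 60,0): lid front corners at about (66,228) and (757,300), catch tip (413,333), red tab centre (443,481), slot centre (443,436), cock pivot (52,128).

```bash
python3 - <<'E'
from h import *
from station import telemetry
s=telemetry.get_state();c=wcam(pickle.load(open("w1.pkl","rb")),s["position"],s["eef_rot"])
d=pickle.load(open("c0.pkl","rb"))
C=lambda u,v:(u/2.8+60,v/2.8);S=lambda u,v:(u/4+215,v/4+135); T=lambda u,v:((u-400)/5+235,v/5+145)
S_,T_=d["scene"],d["top"]
m=[(c,C(66,228),lambda a,b:lidp(a,.158,.02,.112)),(c,C(757,300),lambda a,b:lidp(a,.158,.02,-.112)),
(c,C(413,333),lambda a,b:lidp(a,.177,.009,0)),(c,C(443,436),lambda a,b:haspp(b,.048,0)),
(c,C(52,128),lambda a,b:(-.02,.155,.088)),
(S_,S(163,250),lambda a,b:(-.02,.155,.088)),(T_,T(520,255),lambda a,b:(-.02,.155,.088)),
(S_,S(220,278),lambda a,b:(-.075,.11,.002)),(S_,S(77,272),lambda a,b:(.075,.11,.002)),
(S_,S(289,190),lambda a,b:haspp(b,.060,0))]
f=lambda p:np.concatenate([proj(k,world(p,g(p[3],p[4])))[0]-uv for k,uv,g in m])
r=least_squares(f,[.6,-.11,.45,.3,1.57],loss="soft_l1");print(r.x.round(4));print(r.fun.reshape(-1,2).round(1).tolist())
P[:]=r.x[:3]
e=ray(c,(6,54),.081);ax=world(P,(-.02,.155,.081))[0];print("lever ang",np.arctan2(*(e-ax)[1::-1])-np.pi/2-P[2],np.linalg.norm(e-ax))
st(lidp(r.x[3],.148,.02,0))
E
```

```text
[ 0.6014 -0.1132  0.489   0.3423  1.5609]
[[-0.9, 15.5], [0.4, 1.3], [0.4, -0.1], [2.8, -5.5], [-4.7, -0.8], [0.1, -0.6], [0.2, 0.4], [-0.8, 0.5], [-0.6, 0.3], [-1.0, -1.8]]
lever ang 0.13638924153814108 0.08206977415315801
t 1.4 tcp [ 0.4848 -0.2274  0.2455] chamber [-0.1565 -0.046   0.2455] F [ 0.2 -0.4 -0.6] gap 0.0139 q7 [ 0.44  0.35 -0.14  1.99  0.06  0.81 -0.78]
rotvec 1 [ 0.006 -0.004  3.097]
rotvec -1 [-0.003 -0.004 -0.044]
shift mm [ 59.   83.6 -94. ]
```

```bash
python3 - <<'E'
from h import *
d=pickle.load(open("c0.pkl","rb"))
C=lambda u,v:(u/2.8+60,v/2.8);S=lambda u,v:(u/4+215,v/4+135); T=lambda u,v:((u-400)/5+235,v/5+145)
S_,T_=d["scene"],d["top"]
for drop in(0,1):
  for pos,q in (([0.4863,-0.2249,0.2456],[.35,.616,-.349,.613]),):
    c=wcam(pickle.load(open("w1.pkl","rb")),pos,q)
    m=[(c,C(66,228),lambda a,b:lidp(a,.158,.02,.112)),(c,C(757,300),lambda a,b:lidp(a,.158,.02,-.112)),
(c,C(70,178),lambda a,b:lidp(a,.138,.02,.112)),(c,C(758,245),lambda a,b:lidp(a,.138,.02,-.112)),
(c,C(413,333),lambda a,b:lidp(a,.177,.009,0)),(c,C(443,436),lambda a,b:haspp(b,.048,0)),
(c,C(52,128),lambda a,b:(-.02,.155,.088)),
(S_,S(163,250),lambda a,b:(-.02,.155,.088)),(T_,T(520,255),lambda a,b:(-.02,.155,.088)),
(S_,S(220,278),lambda a,b:(-.075,.11,.002)),(S_,S(77,272),lambda a,b:(.075,.11,.002)),
(S_,S(289,190),lambda a,b:haspp(b,.060,0))]
    if drop: m=m[:9]+m[11:]
    f=lambda p:np.concatenate([(proj(k,world(p,g(p[3],p[4])))[0]-uv)*(.5 if k is c else 1) for k,uv,g in m])
    r=least_squares(f,[.6,-.11,.45,.3,1.57]);print(r.x.round(4));print(r.fun.reshape(-1,2).round(1).tolist())
E
```

```text
[ 0.6042 -0.1129  0.4633  0.3806  1.5827]
[[-2.0, 4.6], [1.4, 1.5], [-1.2, 2.7], [1.7, 0.6], [-0.0, -1.3], [1.2, -2.9], [-1.4, -2.7], [-1.6, -0.8], [-0.4, -0.9], [-2.1, 0.5], [-1.8, -0.3], [-1.6, -1.2]]
[ 0.6048 -0.1127  0.4608  0.3742  1.5784]
[[-1.8, 4.3], [1.2, 1.5], [-1.1, 2.4], [1.5, 0.6], [-0.0, -1.4], [1.1, -3.1], [-1.4, -3.2], [-1.8, -0.8], [-0.5, -1.1], [-1.7, -1.2]]
```

Call:
{"api": "servo_tool", "payload": {"commands": [[[16,29,0],[0,0,-0.025],1],[[16,29,-15],[0,0,-0.025],1],[[16,29,-20],[0,0,-0.025],1],[[14,0,-20],[0,0,0],1],[[0,0,0],[0,0,0],1]]}}

```text
time_s: 2.02
position: [0.5445, -0.1472, 0.1886]
eef_rot: [0.377, 0.599, -0.38, 0.596]
wrist_force: [-0.6, 0.7, 0.3]
finger_gap: 0.0005
```

```bash
sed -i 's/^P=.*/P=np.array([.604,-.113,.461])/' h.py; python3 - <<'E'
from h import *
st((-.065,0,.155))
E
```

```text
t 2.02 tcp [ 0.5445 -0.1472  0.1886] chamber [-0.0685 -0.0042  0.1886] F [-0.6  0.7  0.3] gap 0.0005 q7 [ 0.25  0.45 -0.13  1.99  0.09  0.71 -1.06]
rotvec 1 [-1.000e-02 -1.000e-03 -3.123e+00]
rotvec -1 [ 0.001 -0.006  0.019]
shift mm [  1.3   5.3 -33.6]
```

Call:
{"api": "servo_tool", "payload": {"commands": [[[2,5,-20],[0,0,0],1],[[1,1,-15],[0,0,0],1],[[0,0,-12],[0,0,0],1],[[0,0,-12],[0,0,0],1],[[0,0,-12],[0,0,0],1]]}}

```text
time_s: 2.65
position: [0.5452, -0.1472, 0.1178]
eef_rot: [0.378, 0.597, -0.383, 0.595]
wrist_force: [-1.2, 0.4, 1.4]
finger_gap: 0.0006
```

Call:
{"api": "servo_tool", "payload": {"commands": [[[0,0,-10],[0,0,0],1],[[0,0,-8],[0,0,0],1],[[0,0,-6],[0,0,0],1]]}}

```text
time_s: 3.02
position: [0.5454, -0.1475, 0.1017]
eef_rot: [0.378, 0.596, -0.383, 0.596]
wrist_force: [-28.0, 7.4, 115.4]
finger_gap: 0.0005
```

The force reached 115 N as the lid hit its stop. I'm backing off and will use smaller steps near contacts.

Call:
{"api": "servo_tool", "payload": {"commands": [[[0,0,6],[0,0,0],1],[[0,0,25],[0,0,0],1],[[-10,-5,40],[0,0,0],1],[[-25,-15,20],[0,0,0.02],-1],[[-25,-15,0],[0,0,0],-1]]}}

```text
time_s: 3.65
position: [0.4885, -0.1807, 0.1974]
eef_rot: [0.372, 0.598, -0.374, 0.604]
wrist_force: [-0.5, 0.0, 0.5]
finger_gap: 0.0158
```

Call:
{"api": "servo_tool", "payload": {"commands": [[[-30,-16,0],[0,0,0],-1],[[-25,-16,0],[0,0,0],-1],[[0,0,0],[0,0,0],-1],[[0,0,0],[0,0,0],-1]]}}

```text
time_s: 4.15
position: [0.4325, -0.2141, 0.1975]
eef_rot: [0.373, 0.596, -0.374, 0.605]
wrist_force: [-0.1, -0.1, 0.2]
finger_gap: 0.0558
```

```bash
python3 - <<'E'
from h import *
st((-.1555,0,.1))
from station import vision,telemetry
import cv2,pickle
s=telemetry.get_state();c=vision.camera("wrist");pickle.dump((c,s),open("w2.pkl","wb"));cv2.imwrite("pics/w2.png",cv2.resize(c["frame"][:,:,::-1],(768,576),interpolation=cv2.INTER_CUBIC))
E
```

```text
t 4.15 tcp [ 0.4325 -0.2141  0.1975] chamber [-0.1986 -0.0142  0.1975] F [-0.1 -0.1  0.2] gap 0.0558 q7 [ 0.44  0.34 -0.14  2.17  0.08  0.63 -0.87]
rotvec 1 [ 0.014 -0.012 -3.139]
rotvec -1 [0.008 0.009 0.003]
shift mm [ 32.2  31.9 -97.5]
```

View pics/w2.png

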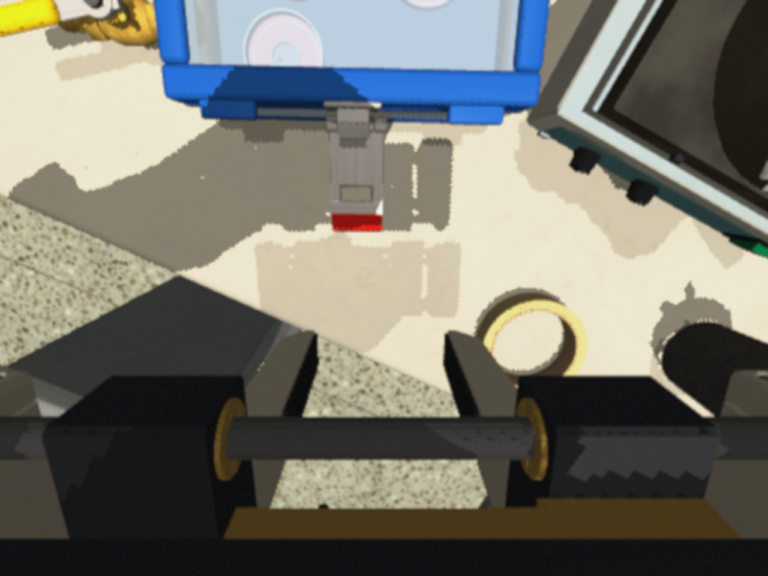

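Wrist view 2 (×1.5): the lid looks shut and nearly square. Lid front bar's back edge runs from (163,66) to (541,74), red tab at (357,222), slot (356,193), tab width 333–383.

```bash
python3 - <<'E'
from h import *
w,s=pickle.load(open("w2.pkl","rb"));d=pickle.load(open("c0.pkl","rb"));S_,T_=d["scene"],d["top"]
c=wcam(w,s["position"],s["eef_rot"])
S=lambda u,v:(u/4+215,v/4+135); T=lambda u,v:((u-400)/5+235,v/5+145);C=lambda u,v:(u/1.5,v/1.5)
m=[(c,C(163,66),lambda b:lidp(0,.138,.02,.112)),(c,C(541,74),lambda b:lidp(0,.138,.02,-.112)),
(c,C(356,193),lambda b:haspp(b,.048,0)),
(S_,S(163,250),lambda b:(-.02,.155,.088)),(T_,T(520,255),lambda b:(-.02,.155,.088)),
(S_,S(289,190),lambda b:haspp(b,.060,0))]
f=lambda p:np.concatenate([(proj(k,world(p,g(p[3])))[0]-uv)*(.7 if k is c else 1) for k,uv,g in m])
r=least_squares(f,[.6,-.11,.45,1.57]);print(r.x.round(4));print(r.fun.reshape(-1,2).round(1).tolist())
P[:]=r.x[:3]
# tab centre ray at several heights, in chamber frame
for z in(.035,.045,.055):
    for uv in((333,222),(383,222),(357,222)): print(z,ray(c,C(*uv),z).round(4))
print(world(P,haspp(r.x[3],.071,0)))
st((-.1555,0,.1))
E
```

```text
[ 0.5952 -0.1182  0.4405  1.7027]
[[-2.2, -0.4], [1.7, -0.1], [0.6, 1.0], [0.2, -0.8], [0.3, 0.4], [0.5, 0.6]]
0.035 [ 0.4477 -0.1659  0.035 ]
0.035 [ 0.4655 -0.2021  0.035 ]
0.035 [ 0.4562 -0.1833  0.035 ]
0.045 [ 0.4493 -0.1663  0.045 ]
0.045 [ 0.4665 -0.2014  0.045 ]
0.045 [ 0.4576 -0.1832  0.045 ]
0.055 [ 0.4508 -0.1668  0.055 ]
0.055 [ 0.4676 -0.2007  0.055 ]
0.055 [ 0.4589 -0.183   0.055 ]
[[ 0.45513946 -0.18424711  0.03566186]]
t 4.2 tcp [ 0.4324 -0.214   0.1975] chamber [-0.1882 -0.0172  0.1975] F [ 0.1  0.5 -0.6] gap 0.06 q7 [ 0.44  0.34 -0.14  2.17  0.08  0.63 -0.87]
rotvec 1 [-0.013  0.012  3.123]
rotvec -1 [ 0.008  0.008 -0.018]
shift mm [ 22.2  29.5 -97.5]
```

Call:
{"api": "servo_tool", "payload": {"commands": [[[12,15,0],[0.004,0.004,-0.01],-1],[[12,15,-20],[0.004,0.004,-0.01],-1],[[0,0,-40],[0,0,0],-1],[[0,0,-40],[0,0,0],-1],[[0,0,0],[0,0,0],-1]]}}

```text
time_s: 4.82
position: [0.4635, -0.1795, 0.095]
eef_rot: [0.379, 0.596, -0.376, 0.599]
wrist_force: [-0.8, -0.0, -0.4]
finger_gap: 0.0929
```

```bash
sed -i 's/^P=.*/P=np.array([.5952,-.1182,.4405])/' h.py; python3 - <<'E'
from h import *
st((-.1545,0,.024))
from station import vision,telemetry
import cv2,pickle
s=telemetry.get_state();c=vision.camera("wrist");pickle.dump((c,s),open("w3.pkl","wb"))
f=c["frame"];h=cv2.cvtColor(f,cv2.COLOR_RGB2HSV);m=((h[...,0]<6)|(h[...,0]>174))&(h[...,1]>180)&(h[...,2]>90)
n,l,stt,ce=cv2.connectedComponentsWithStats(m.astype('uint8'))
w=wcam(c,s["position"],s["eef_rot"])
for i in range(1,n):
    if stt[i,4]>80: print(stt[i],ce[i],ray(w,ce[i],.037).round(4))
E
```

```text
t 4.83 tcp [ 0.4635 -0.1795  0.095 ] chamber [-0.1452  0.0007  0.095 ] F [-0.8 -0.  -0.4] gap 0.0929 q7 [ 0.33  0.53 -0.1   2.22  0.13  0.39 -1.  ]
rotvec 1 [-9.000e-03 -2.000e-03  3.138e+00]
rotvec -1 [-0.001  0.006 -0.004]
shift mm [ -8.1  -4.6 -71. ]
[232 207  44  12 524] [253.41793893 212.46374046] [ 0.4556 -0.1834  0.037 ]
```

Call:
{"api": "servo_tool", "payload": {"commands": [[[-5,-3,-20],[0,0,0],-1],[[-3,-1,-25],[0,0,0],-1],[[0,0,-20],[0,0,0],-1],[[0,0,-4],[0,0,0],-1],[[0,0,0],[0,0,0],0]]}}

```text
time_s: 5.5
position: [0.4628, -0.1848, 0.0333]
eef_rot: [0.38, 0.592, -0.374, 0.604]
wrist_force: [-0.3, -0.4, 0.7]
finger_gap: 0.0868
```

```bash
python3 - <<'E'
from h import *
st((-.1545,0,.024))
E
```

```text
t 5.5 tcp [ 0.4628 -0.1848  0.0333] chamber [-0.1482 -0.0038  0.0333] F [-0.3 -0.4  0.7] gap 0.0868 q7 [ 0.31  0.64 -0.06  2.27  0.16  0.22 -1.02]
rotvec 1 [-0.031  0.004  3.137]
rotvec -1 [ 0.003  0.02  -0.005]
shift mm [-7.3  0.7 -9.3]
```

Call:
{"api": "servo_tool", "payload": {"commands": [[[-7,1,-5],[0,0,0],0],[[-3,1,-5],[0,0,0],0],[[0,0,0],[0,0,0],0]]}}

```text
time_s: 5.88
position: [0.453, -0.183, 0.0248]
eef_rot: [0.38, 0.59, -0.374, 0.605]
wrist_force: [1.0, 0.4, -0.2]
finger_gap: 0.0572
```

```bash
python3 - <<'E'
from h import *
st((-.1545,0,.024))
E
```

```text
t 5.88 tcp [ 0.453  -0.183   0.0248] chamber [-0.1563  0.0021  0.0248] F [ 1.   0.4 -0.2] gap 0.0572 q7 [ 0.31  0.65 -0.05  2.29  0.17  0.18 -1.03]
rotvec 1 [-0.036  0.006  3.137]
rotvec -1 [ 0.004  0.023 -0.005]
shift mm [ 2.5 -1.1 -0.8]
```

Good position; now pinch.

Call:
{"api": "servo_tool", "payload": {"commands": [[[2,-1,0],[0,0,0],1],[[0,0,0],[0,0,0],1],[[0,0,0],[0,0,0],1],[[0,0,0],[0,0,0],1]]}}

```text
time_s: 6.38
position: [0.4552, -0.1838, 0.0249]
eef_rot: [0.381, 0.591, -0.374, 0.605]
wrist_force: [0.4, -0.3, -0.1]
finger_gap: 0.0394
```

```bash
python3 - <<'E'
from h import *
st((-.1545,0,.024))
E
```

```text
t 6.38 tcp [ 0.4552 -0.1838  0.0249] chamber [-0.1546  0.0004  0.0249] F [ 0.4 -0.3 -0.1] gap 0.0394 q7 [ 0.31  0.65 -0.05  2.29  0.17  0.18 -1.02]
rotvec 1 [-0.035  0.005  3.137]
rotvec -1 [ 0.003  0.022 -0.004]
shift mm [ 0.3 -0.3 -0.9]
```

```bash
cat >> h.py <<'E'
def arc(b0,n,b1=0):
    b=np.linspace(b0,b1,n+1);x=-70*np.sin(b)-3.5*np.cos(b);z=70*np.cos(b)-3.5*np.sin(b)
    for i in range(n):
        d=x[i+1]-x[i];print(b[i+1].round(2),"[%.1f,%.1f,%.1f]"%(d*np.cos(P[2]),d*np.sin(P[2]),z[i+1]-z[i]),"abs x %.1f z %.1f"%(x[i+1]-84.5,z[i+1]+45))
E
python3 -c "
from h import *
arc(1.66,12)"
```

```text
1.52 [-0.6,-0.3,9.7] abs x -154.6 z 44.9
1.38 [0.6,0.3,9.7] abs x -153.9 z 54.6
1.24 [1.8,0.8,9.5] abs x -151.9 z 64.1
1.11 [3.0,1.4,9.1] abs x -148.7 z 73.2
0.97 [4.1,1.9,8.6] abs x -144.2 z 81.8
0.83 [5.1,2.4,7.9] abs x -138.5 z 89.7
0.69 [6.0,2.8,7.0] abs x -131.8 z 96.7
0.55 [6.9,3.2,6.0] abs x -124.3 z 102.7
0.41 [7.5,3.6,4.9] abs x -115.9 z 107.6
0.28 [8.1,3.8,3.7] abs x -107.0 z 111.4
0.14 [8.5,4.0,2.5] abs x -97.6 z 113.8
0.0 [8.7,4.1,1.2] abs x -88.0 z 115.0
```

Call:
{"api": "servo_tool", "payload": {"commands": [[[-0.5,-0.5,10],[0,0,0],1],[[0.5,0.5,10],[0,0,0],1],[[2,1,10],[0,0,0],1],[[3,1.5,9],[0,0,0],1],[[0,0,0],[0,0,0],1]]}}

```text
time_s: 7.0
position: [0.4617, -0.1807, 0.0671]
eef_rot: [0.381, 0.59, -0.373, 0.606]
wrist_force: [0.8, 1.7, -1.7]
finger_gap: 0.039
```

```bash
python3 - <<'E'
from h import *
st()
E
```

```text
t 7.0 tcp [ 0.4617 -0.1807  0.0671] chamber [-0.1474  0.0004  0.0671] F [ 0.8  1.7 -1.7] gap 0.039 q7 [ 0.32  0.57 -0.09  2.26  0.15  0.29 -1.02]
rotvec 1 [-0.039  0.005  3.136]
rotvec -1 [ 0.003  0.025 -0.005]
```

Call:
{"api": "servo_tool", "payload": {"commands": [[[5,2,8.5],[0,0,0],1],[[5.5,2.5,8],[0,0,0],1],[[6,3,7],[0,0,0],1],[[7,3,5.5],[0,0,0],1],[[0,0,0],[0,0,0],1]]}}

```text
time_s: 7.62
position: [0.4855, -0.1694, 0.0975]
eef_rot: [0.38, 0.591, -0.374, 0.605]
wrist_force: [0.8, 0.4, -3.4]
finger_gap: 0.0391
```

```bash
python3 - <<'E'
from h import *
st()
E
```

```text
t 7.62 tcp [ 0.4855 -0.1694  0.0975] chamber [-0.1211  0.0005  0.0975] F [ 0.8  0.4 -3.4] gap 0.0391 q7 [ 0.3   0.53 -0.1   2.2   0.13  0.4  -1.03]
rotvec 1 [-0.034  0.005  3.136]
rotvec -1 [ 0.003  0.022 -0.005]
```

Call:
{"api": "servo_tool", "payload": {"commands": [[[7.5,3.5,4],[0,0,0],1],[[7.5,3.5,3],[0,0,0],1],[[7,3.5,1.5],[0,0,0],1],[[0,0,0],[0,0,0],1]]}}

```text
time_s: 8.12
position: [0.506, -0.1596, 0.1064]
eef_rot: [0.38, 0.592, -0.376, 0.603]
wrist_force: [-1.2, -0.6, -3.6]
finger_gap: 0.039
```

```bash
python3 - <<'E'
from h import *
st()
from station import vision
import cv2
c=vision.camera("scene");f=c["frame"][135:225,215:315,::-1]
cv2.imwrite("pics/s4.png",cv2.resize(f,None,fx=6,fy=6,interpolation=cv2.INTER_CUBIC))
E
```

```text
t 8.12 tcp [ 0.506  -0.1596  0.1064] chamber [-0.0983  0.0006  0.1064] F [-1.2 -0.6 -3.6] gap 0.039 q7 [ 0.27  0.53 -0.1   2.15  0.12  0.45 -1.05]
rotvec 1 [-0.026  0.006  3.138]
rotvec -1 [ 0.004  0.017 -0.003]
```

Call:
{"api": "servo_tool", "payload": {"commands": [[[4,2,0.5],[0,0,0],1],[[4,2,0.5],[0,0,0],1],[[3,1.5,0],[0,0,0],1]]}}

```text
time_s: 8.55
position: [0.5147, -0.1555, 0.1078]
eef_rot: [0.379, 0.593, -0.378, 0.602]
wrist_force: [-5.5, -2.7, 6.4]
finger_gap: 0.0392
```

```bash
python3 - <<'E'
from h import *
st()
E
```

```text
t 8.55 tcp [ 0.5147 -0.1555  0.1078] chamber [-0.0887  0.0006  0.1078] F [-5.5 -2.7  6.4] gap 0.0392 q7 [ 0.25  0.53 -0.1   2.13  0.12  0.47 -1.06]
rotvec 1 [-0.02   0.009  3.14 ]
rotvec -1 [ 0.005  0.013 -0.001]
```

Call:
{"api": "servo_tool", "payload": {"commands": [[[3,1.5,0],[0,0,0],1],[[3,1.5,0],[0,0,0],1]]}}

```text
time_s: 8.8
position: [0.5194, -0.1533, 0.1082]
eef_rot: [0.379, 0.593, -0.379, 0.601]
wrist_force: [-3.7, -2.2, 2.7]
finger_gap: 0.0389
```

```bash
python3 - <<'E'
from h import *
st()
from station import vision
import cv2
c=vision.camera("scene");f=c["frame"][125:215,225:325,::-1]
cv2.imwrite("pics/s5.png",cv2.resize(f,None,fx=6,fy=6,interpolation=cv2.INTER_CUBIC))
E
```

```text
t 8.8 tcp [ 0.5194 -0.1533  0.1082] chamber [-0.0836  0.0006  0.1082] F [-3.7 -2.2  2.7] gap 0.0389 q7 [ 0.25  0.54 -0.09  2.12  0.12  0.48 -1.07]
rotvec 1 [-0.016  0.01   3.141]
rotvec -1 [ 0.006  0.01  -0.   ]
```

View pics/s5.png

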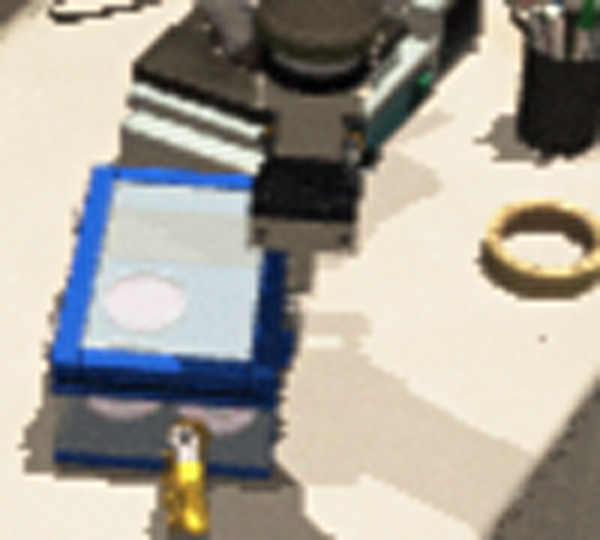

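The lid looks shut, with the gripper at its front edge. There's no firm stop yet, so I'll keep pushing in small steps.

Call:
{"api": "servo_tool", "payload": {"commands": [[[2.5,1.2,0],[0,0,0],1],[[2.5,1.2,0],[0,0,0],1]]}}

```text
time_s: 9.1
position: [0.5217, -0.1522, 0.1082]
eef_rot: [0.378, 0.594, -0.38, 0.6]
wrist_force: [-11.8, -6.7, 10.2]
finger_gap: 0.0392
```

Call:
{"api": "servo_tool", "payload": {"commands": [[[2.5,1.2,0],[0,0,0],1]]}}

```text
time_s: 9.22
position: [0.5217, -0.1522, 0.1082]
eef_rot: [0.377, 0.595, -0.382, 0.599]
wrist_force: [-10.5, -6.0, 10.2]
finger_gap: 0.0391
```

```bash
python3 - <<'E'
from h import *
st()
E
```

```text
t 9.22 tcp [ 0.5217 -0.1522  0.1082] chamber [-0.081   0.0006  0.1082] F [-10.5  -6.   10.2] gap 0.0391 q7 [ 0.24  0.54 -0.09  2.11  0.12  0.49 -1.07]
rotvec 1 [ 1.000e-03 -1.300e-02 -3.139e+00]
rotvec -1 [0.009 0.001 0.002]
```

Call:
{"api": "servo_tool", "payload": {"commands": [[[5,2.5,0],[0,0,0],1],[[5,2.5,0],[0,0,0],1]]}}

```text
time_s: 9.48
position: [0.5218, -0.1522, 0.108]
eef_rot: [0.374, 0.598, -0.388, 0.593]
wrist_force: [-17.3, -9.8, 16.2]
finger_gap: 0.039
```

Call:
{"api": "servo_tool", "payload": {"commands": [[[0,0,0],[0,0,0],-1],[[0,0,0],[0,0,0],-1],[[0,0,20],[0,0,0],-1],[[-5,-3,40],[0,0,0],-1],[[-30,-15,40],[0,0,0],-1]]}}

```text
time_s: 10.1
position: [0.492, -0.1668, 0.2084]
eef_rot: [0.374, 0.598, -0.384, 0.595]
wrist_force: [-0.4, 0.3, -0.8]
finger_gap: 0.0847
```

Call:
{"api": "servo_tool", "payload": {"commands": [[[-30,-15,0],[0,0,0],0],[[-30,-15,0],[0,0,0],1],[[0,0,0],[0,0,0],1]]}}

```text
time_s: 10.48
position: [0.4337, -0.1978, 0.2124]
eef_rot: [0.375, 0.595, -0.382, 0.599]
wrist_force: [1.8, -1.0, 0.0]
finger_gap: 0.0641
```

```bash
python3 - <<'E'
from h import *
st()
from station import vision,telemetry
import cv2,pickle
s=telemetry.get_state();c=vision.camera("wrist");pickle.dump((c,s),open("w6.pkl","wb"));cv2.imwrite("pics/w6.png",cv2.resize(c["frame"][:260,:,::-1],None,fx=1.5,fy=1.5,interpolation=cv2.INTER_CUBIC))
E
```

```text
t 10.47 tcp [ 0.4337 -0.1978  0.2124] chamber [-0.18   -0.0032  0.2124] F [ 1.8 -1.   0. ] gap 0.0641 q7 [ 0.39  0.31 -0.11  2.16  0.07  0.67 -0.91]
rotvec 1 [ 1.000e-03 -1.900e-02 -3.141e+00]
rotvec -1 [0.012 0.    0.001]
```

View pics/w6.png

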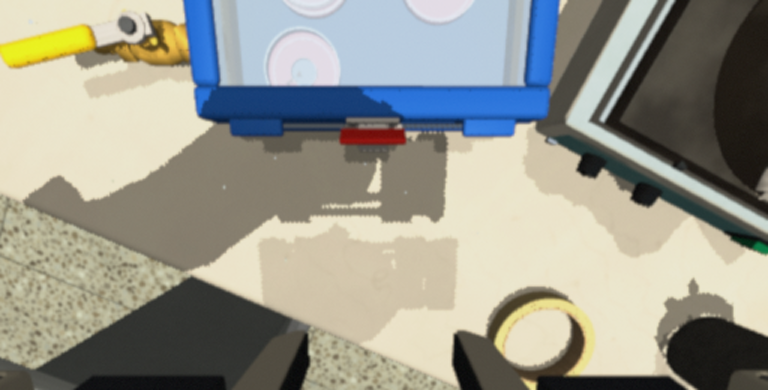

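The hasp now stands upright: red tab at (372,136) in this ×1.5 view, right at the lid's front edge. I'll check the angle in numbers and work out the lever.

```bash
python3 - <<'E'
from h import *
import cv2
w,s=pickle.load(open("w6.pkl","rb"));c=wcam(w,s["position"],s["eef_rot"]);d=pickle.load(open("c0.pkl","rb"));T_=d["top"];S_=d["scene"]
C=lambda u,v:(u/1.5,v/1.5)
S=lambda u,v:(u/4+215,v/4+135); T=lambda u,v:((u-400)/5+235,v/5+145)
m=[(c,C(195,88),lidp(0,.138,.02,.112)),(c,C(550,86),lidp(0,.138,.02,-.112)),(c,C(128,25),(-.02,.155,.088)),(c,C(220,86),lidp(0,.138,.02,.095)),
(S_,S(163,250),(-.02,.155,.088)),(T_,T(520,255),(-.02,.155,.088))]
f=lambda p:np.concatenate([(proj(k,world(p,X))[0]-uv) for k,uv,X in m if 1])
r=least_squares(f,P);print(r.x.round(4),r.fun.reshape(-1,2).round(1).tolist())
hs=cv2.cvtColor(w["frame"],cv2.COLOR_RGB2HSV);k=((hs[...,0]<6)|(hs[...,0]>174))&(hs[...,1]>160)&(hs[...,2]>60)
n,l,q,ce=cv2.connectedComponentsWithStats(k.astype('uint8'));i=1+q[1:,4].argmax();print("red",q[i],ce[i])
for b in(0,.05,.1,.2,.38):
    X=(-.0845-.070*np.sin(b)-.0035*np.cos(b),0,.045+.07*np.cos(b)-.0035*np.sin(b));print(b,proj(c,world(r.x,X)).round(1))
ax=ray(c,C(128,25),.088);e=ray(c,C(2,55),.083);print("axis",ax.round(4),"end",e.round(4),"dir yaw",np.arctan2(-(e-ax)[0],(e-ax)[1]),np.linalg.norm((e-ax)[:2]))
ax=ray(T_,T(520,255),.088);print(ax.round(4), world(r.x,(-.02,.155,.081)).round(4))
E
```

```text
[ 0.5961 -0.1187  0.4407] [[-1.9, -0.9], [3.4, 0.6], [-1.7, 0.6], [-0.0, 0.4], [0.1, -0.9], [0.4, 0.2]]
red [227  86  43  10 407] [247.57248157  90.71744472]
0 [[249.7  92.6]]
0.05 [[249.7  96.6]]
0.1 [[249.8 100.6]]
0.2 [[249.8 108.4]]
0.38 [[249.9 121.3]]
axis [0.5131 0.0117 0.088 ] end [0.4621 0.0831 0.083 ] dir yaw 0.6200273181332063 0.08772143304261523
[0.5128 0.015  0.088 ] [[0.5119 0.013  0.081 ]]
```

Hasp angle comes out at about 0, so it is home. Next: the lever, pushed by closed fingers from behind.

Call:
{"api": "servo_tool", "payload": {"commands": [[[10,45,0],[0,0,0],1],[[10,50,0],[0,0,0],1],[[10,50,0],[0,0,0],1],[[10,50,0],[0,0,0],1],[[10,50,0],[0,0,0],1]]}}

```text
time_s: 11.15
position: [0.4938, 0.0574, 0.2129]
eef_rot: [0.379, 0.592, -0.38, 0.602]
wrist_force: [1.2, 0.4, 0.7]
finger_gap: 0.0099
```

```bash
sed -i 's/^P=.*/P=np.array([.596,-.1187,.4407])/' h.py; python3 - <<'E'
from h import *
st((-.02,.155,.2))
ax=np.array([512,13.])
for t in [0.1]+list(np.linspace(.2,1.57,15)):
    y=P[2]+t;u=np.array([-np.sin(y),np.cos(y)]);v=np.array([-np.cos(y),-np.sin(y)])
    g=24-7.5-7.5 if t==.1 else 0
    if t==.1: u0=y=P[2]+.18;u=np.array([-np.sin(y),np.cos(y)]);v=np.array([-np.cos(y),-np.sin(y)])
    c=ax+65*u-(7.5+7.5*np.cos(t)+17.5*np.sin(t)+g)*v
    print(round(t,2),c.round(1), "" if t==.1 else (c-pc).round(1));pc=c
E
```

```text
t 11.15 tcp [0.4938 0.0574 0.2129] chamber [-0.0173  0.2028  0.2129] F [1.2 0.4 0.7] gap 0.0099 q7 [-0.11  0.34 -0.17  2.12  0.1   0.69 -1.48]
rotvec 1 [ 0.017 -0.014 -3.14 ]
rotvec -1 [0.009 0.011 0.002]
shift mm [ 17.9 -44.4 -12.9]
0.1 [495.1  80.8] 
0.2 [487.8  76.1] [-7.3 -4.8]
0.3 [482.9  74.4] [-5.  -1.7]
0.4 [477.9  72.3] [-4.9 -2.1]
0.49 [473.   69.6] [-4.9 -2.6]
0.59 [468.3  66.5] [-4.8 -3.1]
0.69 [463.6  62.8] [-4.6 -3.7]
0.79 [459.3  58.6] [-4.4 -4.2]
0.88 [455.2  53.8] [-4.1 -4.8]
0.98 [451.6  48.5] [-3.7 -5.3]
1.08 [448.4  42.6] [-3.2 -5.8]
1.18 [445.8  36.4] [-2.6 -6.3]
1.28 [443.8  29.7] [-1.9 -6.7]
1.37 [442.6  22.6] [-1.2 -7. ]
1.47 [442.2  15.4] [-0.5 -7.3]
1.57 [442.5   7.9] [ 0.4 -7.4]
```

Call:
{"api": "servo_tool", "payload": {"commands": [[[3,14,0],[0,0,0],1],[[3,13,-40],[0,0,0],1],[[0,0,-40],[0,0,0],1],[[0,0,-15],[0,0,0],1],[[0,0,0],[0,0,0],1]]}}

```text
time_s: 11.78
position: [0.5052, 0.0951, 0.115]
eef_rot: [0.378, 0.593, -0.374, 0.605]
wrist_force: [0.8, -0.3, 0.3]
finger_gap: -0.0
```

```bash
python3 - <<'E'
from h import *
st((-.02,.155,.072))
from station import vision
import cv2
c=vision.camera("wrist");f=c["frame"][:,:,::-1]
cv2.imwrite("pics/w7.png",cv2.resize(f,None,fx=1.25,fy=1.25,interpolation=cv2.INTER_CUBIC))
E
```

```text
t 11.78 tcp [0.5052 0.0951 0.115 ] chamber [0.009  0.2321 0.115 ] F [ 0.8 -0.3  0.3] gap -0.0 q7 [-0.2   0.5  -0.14  2.18  0.17  0.46 -1.59]
rotvec 1 [-0.027  0.005  3.132]
rotvec -1 [ 0.003  0.017 -0.01 ]
shift mm [  6.6 -82.1 -43. ]
```

View pics/w7.png

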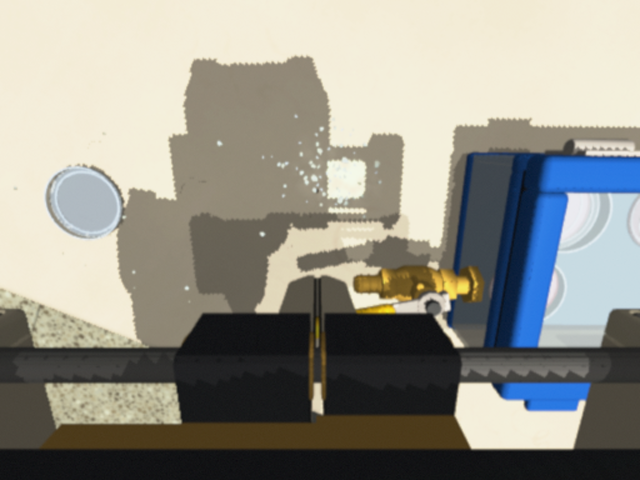

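The fingers are above and behind the lever, with the pivot at (432,303) and the path clear. Lowering now.

Call:
{"api": "servo_tool", "payload": {"commands": [[[-3,-9,-15],[0,0,0],1],[[0,0,-16],[0,0,0],1],[[0,0,-10],[0,0,0],1],[[0,0,0],[0,0,0],1]]}}

```text
time_s: 12.32
position: [0.5058, 0.0862, 0.0769]
eef_rot: [0.38, 0.591, -0.372, 0.606]
wrist_force: [-0.1, 0.3, 0.3]
finger_gap: 0.0008
```

```bash
python3 - <<'E'
from h import *
st()
E
```

```text
t 12.32 tcp [0.5058 0.0862 0.0769] chamber [0.0058 0.2238 0.0769] F [-0.1  0.3  0.3] gap 0.0008 q7 [-0.21  0.57 -0.11  2.21  0.19  0.35 -1.6 ]
rotvec 1 [-3.800e-02  2.000e-03  3.133e+00]
rotvec -1 [ 0.002  0.024 -0.008]
```

Down to about 0.070, then start the sweep.

Call:
{"api": "servo_tool", "payload": {"commands": [[[-3,-1,-7],[0,0,0],1],[[-9,-5,0],[0,0,0],1],[[-8,-4,0],[0,0,0],1],[[-6,-2.5,0],[0,0,0],1],[[0,0,0],[0,0,0],1]]}}

```text
time_s: 12.95
position: [0.4799, 0.0733, 0.0714]
eef_rot: [0.382, 0.59, -0.371, 0.607]
wrist_force: [0.0, 0.6, -0.3]
finger_gap: 0.0006
```

```bash
python3 - <<'E'
from h import *
st()
E
```

```text
t 12.95 tcp [0.4799 0.0733 0.0714] chamber [-0.0231  0.2232  0.0714] F [ 0.   0.6 -0.3] gap 0.0006 q7 [-0.21  0.56 -0.09  2.28  0.21  0.28 -1.61]
rotvec 1 [-0.046  0.     3.133]
rotvec -1 [ 0.     0.029 -0.008]
```

```bash
python3 - <<'E'
from h import *
ax=np.array([512,13.]);pc=np.array([479.9,73.3])
for t in np.linspace(.4,1.6,13):
    y=P[2]+t;u=np.array([-np.sin(y),np.cos(y)]);v=np.array([-np.cos(y),-np.sin(y)]);r=64-17*(t-.4)/1.2
    c=ax+r*u-(7.5+7.5*np.cos(t)+17.5*np.sin(t))*v
    print(round(t,2),c.round(1),(c-pc).round(1));pc=c
E
```

```text
0.4 [478.5  71.5] [-1.4 -1.8]
0.5 [474.7  68. ] [-3.8 -3.5]
0.6 [471.1  64.3] [-3.5 -3.8]
0.7 [467.9  60.2] [-3.2 -4.1]
0.8 [465.   55.8] [-2.9 -4.4]
0.9 [462.5  51.2] [-2.5 -4.7]
1.0 [460.4  46.3] [-2.1 -4.9]
1.1 [458.7  41.1] [-1.6 -5.1]
1.2 [457.6  35.8] [-1.1 -5.3]
1.3 [457.   30.3] [-0.6 -5.5]
1.4 [457.   24.8] [ 0.  -5.5]
1.5 [457.6  19.3] [ 0.6 -5.5]
1.6 [458.9  13.8] [ 1.2 -5.5]
```

Call:
{"api": "servo_tool", "payload": {"commands": [[[-4,-3,0],[0,0,0],1],[[-5,-4,0],[0,0,0],1],[[-5,-4,0],[0,0,0],1]]}}

```text
time_s: 13.32
position: [0.4666, 0.0626, 0.0717]
eef_rot: [0.382, 0.589, -0.37, 0.608]
wrist_force: [2.5, 0.6, -0.6]
finger_gap: 0.0007
```

Contact (2.5 N). Continue.

Call:
{"api": "servo_tool", "payload": {"commands": [[[-3,-5,0],[0,0,0],1],[[-2.5,-5,0],[0,0,0],1],[[-2,-5,0],[0,0,0],1],[[-2,-5,0],[0,0,0],1],[[-1,-5,0],[0,0,0],1]]}}

```text
time_s: 13.95
position: [0.4548, 0.036, 0.0716]
eef_rot: [0.382, 0.59, -0.37, 0.608]
wrist_force: [1.9, 1.9, 0.6]
finger_gap: 0.0004
```

Call:
{"api": "servo_tool", "payload": {"commands": [[[0,-5.5,0],[0,0,0],1],[[0,-5.5,0],[0,0,0],1],[[0,-5.5,0],[0,0,0],1]]}}

```text
time_s: 14.32
position: [0.4543, 0.0184, 0.0715]
eef_rot: [0.382, 0.59, -0.37, 0.608]
wrist_force: [1.2, 2.3, 0.6]
finger_gap: 0.0003
```

```bash
python3 - <<'E'
from h import *
st()
E
```

```text
t 14.32 tcp [0.4543 0.0184 0.0715] chamber [-0.0697  0.1845  0.0715] F [1.2 2.3 0.6] gap 0.0003 q7 [-0.1   0.54 -0.1   2.35  0.24  0.23 -1.54]
rotvec 1 [-4.800e-02 -2.000e-03  3.132e+00]
rotvec -1 [-0.001  0.03  -0.009]
```

Call:
{"api": "servo_tool", "payload": {"commands": [[[1,-3.5,0],[0,0,0],1],[[1,-3,0],[0,0,0],1]]}}

```text
time_s: 14.58
position: [0.4557, 0.0121, 0.0714]
eef_rot: [0.382, 0.591, -0.369, 0.607]
wrist_force: [-3.4, 17.3, 3.1]
finger_gap: 0.0004
```

Call:
{"api": "servo_tool", "payload": {"commands": [[[1,-3,0],[0,0,0],1],[[1,-3,0],[0,0,0],1]]}}

```text
time_s: 14.82
position: [0.4556, 0.0121, 0.0714]
eef_rot: [0.381, 0.594, -0.366, 0.607]
wrist_force: [-5.8, 16.6, 7.1]
finger_gap: 0.0003
```

Call:
{"api": "servo_tool", "payload": {"commands": [[[1,-3,0],[0,0,0],1]]}}

```text
time_s: 14.95
position: [0.4556, 0.0121, 0.0715]
eef_rot: [0.38, 0.596, -0.364, 0.607]
wrist_force: [-5.3, 15.3, 5.5]
finger_gap: 0.0004
```

At the stop (no movement under about 17 N). Back off, rise, retreat and check.

Call:
{"api": "servo_tool", "payload": {"commands": [[[-3,8,0],[0,0,0],1],[[-2,8,0],[0,0,0],1],[[0,0,40],[0,0,0],1],[[0,0,50],[0,0,0],1],[[-5,-40,20],[0,0,0],1]]}}

```text
time_s: 15.58
position: [0.4432, -0.0101, 0.1824]
eef_rot: [0.377, 0.598, -0.364, 0.606]
wrist_force: [0.6, -1.4, 0.5]
finger_gap: 0.0007
```

Call:
{"api": "servo_tool", "payload": {"commands": [[[-5,-50,20],[0,0,0],1],[[-5,-50,10],[0,0,0],1],[[0,0,0],[0,0,0],1],[[0,0,0],[0,0,0],1]]}}

```text
time_s: 16.08
position: [0.4319, -0.1156, 0.215]
eef_rot: [0.378, 0.596, -0.366, 0.606]
wrist_force: [0.4, 0.3, -0.1]
finger_gap: 0.0006
```

```bash
python3 - <<'E'
from h import *
st()
from station import vision,telemetry
import cv2,pickle
s=telemetry.get_state();c=vision.camera("wrist");pickle.dump((c,s),open("w8.pkl","wb"))
a=cv2.resize(c["frame"][:280,:,::-1],(560,306),interpolation=cv2.INTER_CUBIC)
t=vision.camera("scene")["frame"][:,:,::-1][125:215,215:315]
t=cv2.resize(t,(240,216),interpolation=cv2.INTER_CUBIC);import numpy as np
o=np.zeros((306,800,3),np.uint8);o[:,:560]=a;o[:216,560:]=t;cv2.imwrite("pics/w8.png",o)
E
```

```text
t 16.07 tcp [ 0.4319 -0.1156  0.215 ] chamber [-0.1471  0.0728  0.215 ] F [ 0.4  0.3 -0.1] gap 0.0006 q7 [ 0.34  0.28 -0.25  2.22  0.1   0.64 -1.09]
rotvec 1 [-0.032 -0.01   3.12 ]
rotvec -1 [-0.006  0.021 -0.021]
```

View pics/w8.png

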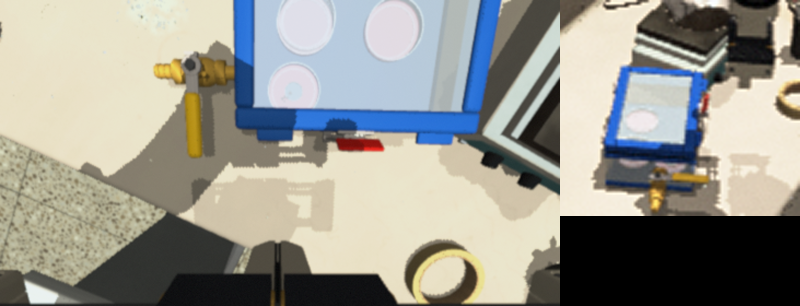

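Final view: lever across the pipe (pivot (191,65), end (195,155)), lid shut, red tab at the lid front (360,144). One numeric check of both angles, then hand in.

```bash
python3 - <<'E'
from h import *
import cv2
from station import ctrl
w,s=pickle.load(open("w8.pkl","rb"));c=wcam(w,s["position"],s["eef_rot"])
k=512/560;ax=ray(c,(191*k,65*k),.088);e=ray(c,(195*k,155*k),.081)
th=np.arctan2(-(e-ax)[0],(e-ax)[1])-P[2];print("cock",th)
hs=cv2.cvtColor(w["frame"],cv2.COLOR_RGB2HSV);m=((hs[...,0]<6)|(hs[...,0]>174))&(hs[...,1]>160)&(hs[...,2]>60)
n,l,q,ce=cv2.connectedComponentsWithStats(m.astype('uint8'));i=1+q[1:,4].argmax();print("red",ce[i])
B=np.linspace(-.1,.4,51)
v=[np.linalg.norm(proj(c,world(P,(-.0845-.070*np.sin(b)-.0035*np.cos(b),0,.045+.07*np.cos(b)-.0035*np.sin(b))))[0]-ce[i]) for b in B]
b=B[np.argmin(v)];print("hasp",b,min(v))
if abs(th-1.57)<.08 and abs(b)<.06: print(ctrl.finish_job())
E
```

```text
cock 1.5421266646331966
red [328.43291139 132.06329114]
hasp -0.03 1.274370979299384
the job is handed in; nothing more can be done
None
```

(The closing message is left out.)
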